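# Put the felt polishing wheels away by shape and size

## Task

Put the five loose felt pieces on the polishing bench away. Stack every square-edged wheel flat and squarely on the wheel of its own diameter already lying in a tray (both large ones on the large, the small one on the small), without shifting those; the other two will not stack, so lay the knife-edged wheel flat in the round steel dish and stand the bullet-shaped bob, nose up, in the socket of the wooden block.

Things in the scene. Friction and masses are not known exactly. Their poses are not given: they have to be found in the camera images.
- wheel_large_a: Loose square-edged hard felt polishing wheel, large: a plain disc 60 mm in diameter and 20 mm thick with straight sides and an 8 mm dark bore, off-white with a brownish worked rim; lies flat on the bench, about 35 g, rigid. Origin: centre of its underside; z up along its axis.
- wheel_large_b: A second loose wheel identical to wheel_large_a (60 mm diameter, 20 mm thick). Origin: centre of its underside; z up. Nothing that stands among the task's things is higher than 70 mm.
- wheel_small: Loose square-edged hard felt wheel, small: a plain disc 44 mm in diameter and 16 mm thick, straight sides, same felt, about 18 g. Origin: centre of its underside; z up.
- knife_wheel: Loose knife-edged hard felt wheel: lens-shaped, 60 mm diameter, 22 mm thick at the hub (flat hub faces 28 mm across), both faces bevelled to a rim 6 mm thick, 8 to 14 mm above its underside; bevels brownish from work. Rests on its hub face, about 28 g. Grip it across the rim. Origin: centre of its underside; z up.
- bob: Loose bullet-shaped felt bob standing on its flat base: straight round skirt 36 mm in diameter up to 34 mm above the base, then tapering to a blunt nose at 61 mm; about 30 g. Origin: centre of its base; z up. Grip it by the skirt, fingertips at least 12 mm above the base so that they stay clear of the bob block.
- base_large: Large square-edged wheel (60 mm diameter, 20 mm thick) already put away: lies loose and flat, nearly centred, in a fixed shallow square aluminium tray (100 x 100 mm, rim 10 mm above the bench, floor 3 mm thick). Origin: centre of its underside, 3 mm above the bench; its top face is 20 mm higher; z up.
- base_small: Small square-edged wheel (44 mm diameter, 16 mm thick) already put away: lies loose and flat, nearly centred, in a second fixed tray like the first (100 x 100 mm, rim 10 mm high, floor 3 mm thick). Origin: centre of its underside, 3 mm above the bench; its top face is 16 mm higher; z up.
- dish: Shallow round steel dish, empty, fixed: 130 mm outside diameter at the rim, 10 mm high, wall 2.5 mm, flat floor 3 mm above the bench and about 119 mm across. Place for the knife-edged wheel. Origin: centre of its underside on the bench; z up.
- bob_block: Fixed wooden block, 92 (x) x 100 (y) x 20 mm high, with a round flat-bottomed socket, 54 mm across, 10 mm deep (floor 10 mm above the bench). Origin: on the bench below the socket's centre; z up. 42 mm to +x of it stands a row of small mounted points up to 48 mm above the bench, so close the fingers along the block's y when setting down there; block y is within 0.25 rad of world y.
Not all that is in view belongs to the job. What is shaped like the wheel_small but turquoise is not meant. Leave any purple or yellow look-alike of the wheel_large_a alone.

How it is judged:
By the outcome, as a careful person would: the job done as asked, in the order asked, and still so for the second after the job is handed in, with the robot touching nothing.
It also fails if it takes over 120 s, if anything falls off the work surface, if the arm or the gripper's body presses on something with over 40 N, if the wrist force passes 120 N, or if a joint passes its speed limit or range.

## Robot

A 6-joint arm with a two-finger parallel gripper is mounted at the origin on the work surface. World frame = base frame: x ahead of the robot, y to its left, z up, the work surface at z = 0. Lengths are in m, angles in rad, forces in N, time in s.
With the tool pointing down it reaches from about 0.325 to 0.9 m from the base axis. Payload 3.5 kg.
Tool frame: the origin (TCP) lies midway between the tips of the shut fingers; the grasp point (between the pads) lies 19 mm behind it; z points along the fingers, y is the line along which they close (so a half turn about z gives the same grasp; the last joint's range is limited). The gripper opens to 85 mm and grips with 20 to 120 N. Pads are 22 mm wide; open, the fingers measure 114 mm over their backs; the gripper's body (76 mm by 85 mm) begins 54 mm behind the grasp point. The pads swing forward as they close: fully open they stand 13 mm farther back than shut.
Start: joints at [-1.233, 0.276, -0.026, 1.268, 0, 1.467], TCP at [0.267, -0.565, 0.231] pointing down, gripper open.
Joint ranges: [-3.12, 3.12], [-0.85, 1.88], [-1.08, 1.24], [-1.95, 2.15], [-1.57, 1.53], [-3.14, 3.14]. Speed limits (rad/s): [2.57, 2.57, 3.14, 3.14, 3.14, 3.14].

## Interface

Orientations are given as [roll, pitch, yaw] about the fixed x, y, z axes, in that order (R = Rz(yaw) Ry(pitch) Rx(roll)).
In Python, from workcell import r gives the robot as it stands. The module is installed in compiled form; this text tells all that it offers.
- The arm moves only by the shell command python3 -m inch 'ROWS' [OPENING]. ROWS is text: rows parted by semicolons, each of 4 numbers parted by spaces: the shift along the world's x, y, z normalised to -1 to 1, where 1 is 0.04 m, then the turn about the world's z normalised to -1 to 1, where 1 is 0.15 rad. A call has 1 to 5 rows; each row shifts and turns the commanded pose from where the row before left it; what a row does not reach is not made up. A row lasts 1/8 s, in which the tool goes at most 62.5 mm and 10.7 degrees, less where a joint would pass 70% of its speed; a pose out of reach is approached as far as the arm can. A call with a number of a shift or a turn outside -1 to 1 is refused whole. A call with a gripper value outside its range is refused whole. OPENING is the closure, from -1 (fully open) to 1 (shut), set as the call begins (- or left out, the last holds). The fingers move at their own pace and stop on an object; the grip force is fixed at half the most. Time passes only in rows, so rows that do not move let the fingers close. It gives the time, the measured TCP pose, the force, the opening and the grip force at its end, in the units of the state.
- r.state(): the state, without advancing time (a new reading comes with each control period).
- r.get_image(name): name is "scene" or "side" or "wrist"; returns a dict with "frame" (480x640x3 uint8, red, green, blue), "mtx" (3x3 intrinsics, pixels), "extrinsics" (4x4, takes a point from world to camera coordinates). Camera axes: x right, y up, looking along -z (the intrinsics and any distortion apply to the point x, -y, -z); pixel columns grow to the right and rows downward; lengths in m; the calibration is good to about 2 mm. A picture is of the moment at which its call begins. There is no depth.
- r.close_job(): hands the job in; it is judged then, once.
The state is a dict: "time": time; "qpos": joint angles; "qvel": joint speeds; "effort": joint torques, N m; "ee_pos": TCP position; "tcp_rot": TCP orientation; "contact_force": force on the tool from outside, world axes, zero at the start; "ft_torque": the same for the moment, N m; "grip_width": finger opening in m; "grasp_force": force on a finger pad.
Only numpy, scipy, OpenCV 4.12 (cv2) and the standard library are available. Lean on these libraries where they do the work, as an engineer would, in place of code of your own. Each camera call takes 0.05 s, during which the arm holds its last target. There are 200 camera calls.

## Working session

There is one attempt and no reset: what is moved stays moved. The work goes in short steps, Python scripts to look and compute and a shell command to move; the robot and the scene stay as the last step left them, time stands still between calls to the robot, and variables do not carry over. Pictures are saved under pics/ and viewed, at most 14 in all, crops included, and the job is handed in when it is done.

```bash
mkdir -p pics; cat > h.py <<'E'
from workcell import r
import cv2, numpy as np
def shot(n,tag):
    d=r.get_image(n); cv2.imwrite(f'pics/{tag}.png',d['frame'][:,:,::-1]); np.savez(f'pics/{tag}.npz',f=d['frame'],K=d['mtx'],E=d['extrinsics']); return d
def load(tag):
    z=np.load(f'pics/{tag}.npz'); return dict(frame=z['f'],mtx=z['K'],extrinsics=z['E'])
def ray(d,u,v):
    K=np.array(d['mtx']);E=np.array(d['extrinsics'])
    p=np.linalg.inv(K)@[u,v,1]; c=np.array([p[0],-p[1],-p[2]])
    return -E[:3,:3].T@E[:3,3], E[:3,:3].T@c
def onz(d,u,v,z):
    o,k=ray(d,u,v); return o+k*(z-o[2])/k[2]
def proj(d,P):
    E=np.array(d['extrinsics']);c=E[:3,:3]@np.array(P)+E[:3,3]
    p=np.array(d['mtx'])@[c[0],-c[1],-c[2]]; return p[:2]/p[2]
E
python3 - <<'E'
from h import *
for n in('scene','side','wrist'):
    d=shot(n,n+'0'); print(n,np.round(ray(d,320,240),3).tolist(),d['mtx'][0][0], list(d))
s=r.state(); print(s)
E
```

```text
scene [[1.138, 0.582, 1.098], [-0.49, -0.409, -0.77]] 613.7729246267954 ['frame', 'mtx', 'extrinsics']
side [[0.118, 0.658, 0.884], [0.315, -0.577, -0.754]] 599.7473144849629 ['frame', 'mtx', 'extrinsics']
wrist [[0.334, -0.533, 0.374], [-0.261, -0.129, -0.957]] 402.15310979508115 ['frame', 'mtx', 'extrinsics']
{'time': 0.15, 'qpos': array([-1.23339008e+00,  2.77044857e-01, -2.75372690e-02,  1.26799415e+00,
       -7.82046686e-06,  1.46742936e+00]), 'qvel': array([ 0.00046804, -0.0018756 ,  0.00519465,  0.00120686, -0.00100881,
        0.00090047]), 'effort': array([-1.14078051e-03, -4.46056366e+01,  2.95638478e+01,  1.05083676e-02,
       -1.66697691e-04, -8.64291763e-06]), 'ee_pos': array([ 0.266459  , -0.56469605,  0.23037627]), 'tcp_rot': array([-3.13982140e+00, -1.75881262e-04,  4.40773068e-01]), 'contact_force': array([ 0.42273009, -0.79761031, -0.82676568]), 'ft_torque': array([ 0.06793627,  0.03672877, -0.01777744]), 'grasp_force': 0.0, 'grip_width': 0.08546589373127438}
```

View pics/scene0.png

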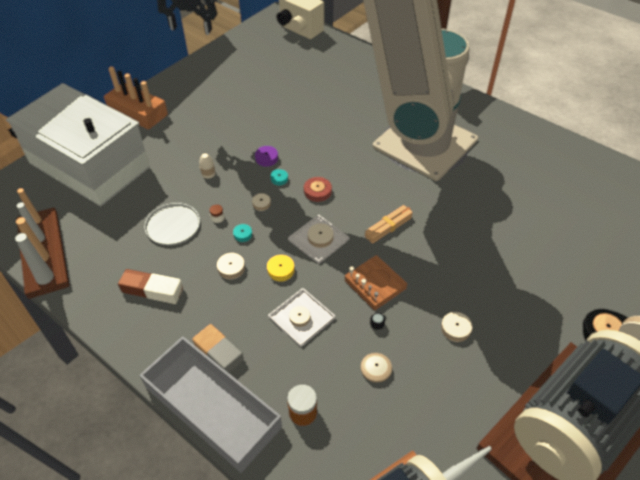

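View pics/side0.png

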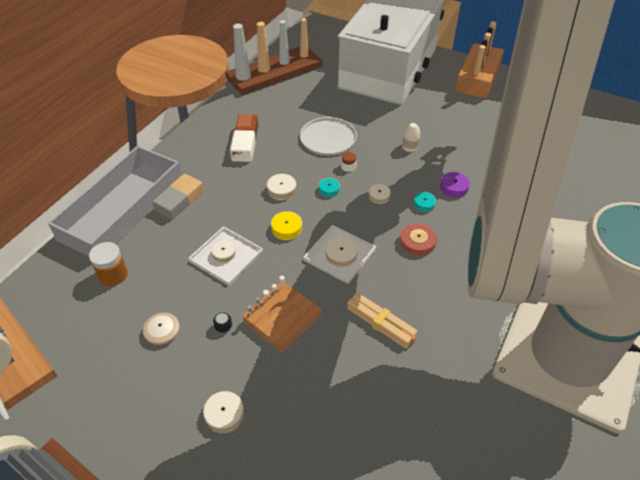

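Scene picture: bob (207,165), large wheels (231,266) and (457,327), knife wheel (376,367), small wheel (261,202), base_large tray (320,234), base_small tray (300,316), dish (172,224), block (376,282). The side view shows the same things at (411,137), (282,186), (223,411), (161,330), (379,194), (341,250), (223,249), (328,136), (282,317).

```bash
python3 - <<'E'
from h import *
S=load('scene0');D=load('side0')
pts=dict(bob=((207,165),(411,137),.03),A=((231,266),(282,186),.01),B=((457,327),(223,411),.01),kn=((376,367),(161,330),.011),sm=((261,202),(379,194),.008),bL=((320,234),(341,250),.013),bS=((300,316),(223,249),.011),dish=((172,224),(328,136),.005),blk=((376,282),(282,317),.02))
rows=[]
for n,(a,b,z) in pts.items():
    print(n,np.round(onz(S,*a,z),3),np.round(onz(D,*b,z),3))
def crop(d,c,s=32,k=6): 
    i=cv2.getRectSubPix(d['frame'],(2*s,2*s),c); return cv2.resize(i,(196,196),interpolation=cv2.INTER_CUBIC)
L=['A','B','kn','sm']
L2=['bob','bL','bS','blk']
for nm,l in(('c1',L),('c2',L2)):
    m=np.vstack([np.hstack([crop(d,pts[n][j]) for n in l]) for j,d in((0,S),(1,D))])
    m=np.clip(m.astype(float)*1.3,0,255).astype(np.uint8)
    cv2.imwrite(f'pics/{nm}.png',m[:,:,::-1])
E
```

```text
bob [ 0.449 -0.362  0.03 ] [ 0.444 -0.361  0.03 ]
A [ 0.629 -0.101  0.01 ] [ 0.625 -0.104  0.01 ]
B [0.445 0.37  0.01 ] [0.445 0.369 0.01 ]
kn [0.626 0.296 0.011] [0.621 0.3   0.011]
sm [ 0.442 -0.184  0.008] [ 0.437 -0.183  0.008]
bL [ 0.433 -0.006  0.013] [ 0.434 -0.006  0.013]
bS [0.631 0.104 0.011] [0.633 0.099 0.011]
dish [ 0.626 -0.301  0.005] [ 0.621 -0.301  0.005]
blk [0.465 0.178 0.02 ] [0.451 0.182 0.02 ]
```

View pics/c1.png

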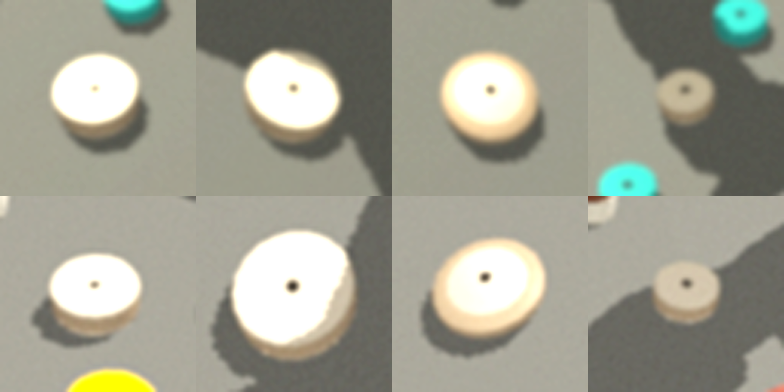

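View pics/c2.png

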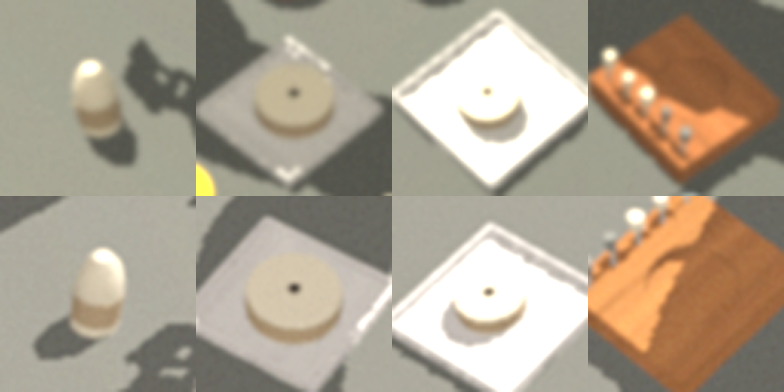

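```bash
cat >> h.py <<'E'
def bore(d,u,v,w=4):
    g=cv2.cvtColor(d['frame'],cv2.COLOR_RGB2GRAY).astype(float)
    u0,v0=int(round(u)),int(round(v)); p=g[v0-w:v0+w+1,u0-w:u0+w+1]
    q=np.clip(np.percentile(p,50)-p-0.25*(np.percentile(p,50)-p.min()),0,None)
    yy,xx=np.mgrid[v0-w:v0+w+1,u0-w:u0+w+1]
    return (q*xx).sum()/q.sum(),(q*yy).sum()/q.sum()
def tri(da,pa,db,pb):
    o1,k1=ray(da,*pa);o2,k2=ray(db,*pb)
    s=np.linalg.lstsq(np.c_[k1,-k2],o2-o1,rcond=None)[0]
    return (o1+k1*s[0]+o2+k2*s[1])/2
E
python3 - <<'E'
from h import *
S=load('scene0');D=load('side0')
q=dict(A=((231,266),(95,88),(282,186),(95,284-196),.02),B=((457,327),(97,88),(223,411),(96,90),.02),kn=((376,367),(98,90),(161,330),(93,81),.022),sm=((261,202),(97,90),(379,194),(98,88),.016),
bL=((320,234),(98,93),(341,250),(98,92),.023),bS=((300,316),(95,91),(223,249),(97,96),.019))
for n,(a,ca,b,cb,z) in q.items():
    pa=bore(S,*(np.array(a)-32+np.array(ca)/3.0625)); pb=bore(D,*(np.array(b)-32+np.array(cb)/3.0625))
    print(n,np.round(pa,1),np.round(pb,1),np.round(onz(S,*pa,z),4),np.round(onz(D,*pb,z),4),'tri',np.round(tri(S,pa,D,pb),4))
# bob nose/base, socket (by eye from crops)
f=lambda c,p:np.array(c)-32+np.array(p)/3.0625
print('nose',tri(S,f((207,165),(91,62)),D,f((411,137),(103,54))))
print('base',onz(S,*f((207,165),(100,128)),0.0),onz(D,*f((411,137),(96,128)),0.0))
print('socket',onz(S,*f((376,282),(110,80)),.02),onz(D,*f((282,317),(105,85)),.02))
for d,c in((S,(172,224)),(D,(328,136))):
    x,y=c; g=cv2.cvtColor(d['frame'],cv2.COLOR_RGB2GRAY)[y-30:y+30,x-40:x+40]
    m=(g>145).astype(np.uint8); n,l,st,ce=cv2.connectedComponentsWithStats(m); i=1+np.argmax(st[1:,4])
    cs,_=cv2.findContours((l==i).astype(np.uint8),0,2); e=cv2.fitEllipse(cv2.convexHull(max(cs,key=cv2.contourArea)))
    print('dish',e,onz(d,e[0][0]+x-40,e[0][1]+y-30,.01))
E
```

```text
A [230.  262.9] [280.9 183. ] [ 0.6285 -0.1028  0.02  ] [ 0.6259 -0.1022  0.02  ] tri [ 0.6273 -0.1043  0.0176]
B [456.9 323.8] [222.6 408.5] [0.4453 0.368  0.02  ] [0.4438 0.369  0.02  ] tri [0.4444 0.3681 0.0184]
kn [376.2 364.3] [159.4 324.6] [0.6257 0.296  0.022 ] [0.6241 0.2969 0.022 ] tri [0.625  0.2959 0.0204]
sm [260.8 199.2] [379.2 190.6] [ 0.4404 -0.1856  0.016 ] [ 0.4383 -0.185   0.016 ] tri [ 0.4391 -0.187   0.0139]
bL [320.  232.3] [341.1 248.1] [ 0.4352 -0.0035  0.023 ] [ 0.4326 -0.0027  0.023 ] tri [ 0.4336 -0.0048  0.0204]
bS [299.1 313.9] [222.6 248.3] [0.6319 0.1026 0.019 ] [0.6298 0.1033 0.019 ] tri [0.631  0.1018 0.017 ]
nose [ 0.44622482 -0.36474517  0.0662405 ]
base [ 0.45331344 -0.36082447  0.        ] [ 0.44288706 -0.36359541  0.        ]
socket [0.44713922 0.17527071 0.02      ] [0.45196557 0.17247255 0.02      ]
dish ((39.58395767211914, 28.778053283691406), (40.94578552246094, 57.29595184326172), 75.09146118164062) [ 0.62643161 -0.30106303  0.01      ]
dish ((39.87200927734375, 28.834259033203125), (36.829246520996094, 57.56207275390625), 91.58641052246094) [ 0.62076882 -0.29942392  0.01      ]
```

View pics/wrist0.png

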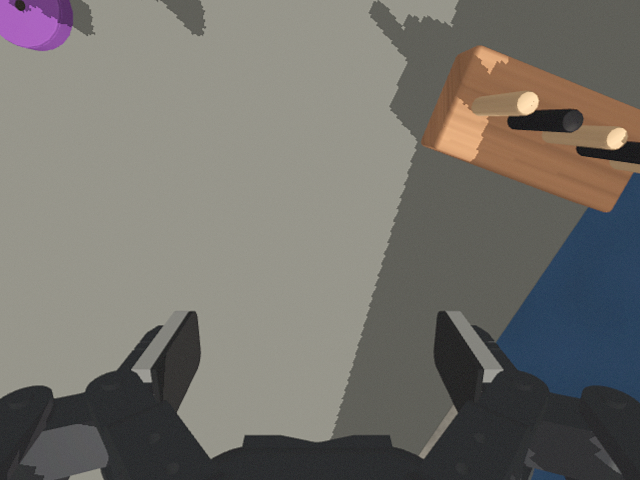

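```bash
python3 -m inch '0.9 1 0 0;0.9 1 0 0;0.9 1 0 0;0.9 1 0 0;0.9 1 0 0'; python3 -m inch '0.9 1 0 0;0.9 1 0 0;0.9 1 0 0;0.9 1 0 0;0.9 1 0 0'; python3 -m inch '0 0.78 -1 0;0 0.78 -1 0;0 0 0 0;0 0 0 0'
```

```text
time: 0.78
ee_pos: [0.4475, -0.3637, 0.231]
tcp_rot: [-3.141, 0.0, 0.441]
contact_force: [0.1, -0.5, 0.5]
grip_width: 0.085
grasp_force: 0.0
time: 1.4
ee_pos: [0.6275, -0.1638, 0.2309]
tcp_rot: [-3.141, 0.0, 0.441]
contact_force: [0.8, -1.3, 0.1]
grip_width: 0.085
grasp_force: 0.0
time: 1.9
ee_pos: [0.6271, -0.1034, 0.1519]
tcp_rot: [3.141, -0.0, 0.441]
contact_force: [-0.5, -0.7, 1.2]
grip_width: 0.0854
grasp_force: 0.0
```

```bash
python3 - <<'E'
from h import *
d=shot('wrist','w1'); print(proj(d,[.627,-.1025,.02]))
for P in((.6285,-.1028,.02),(.6259,-.1022,.02)):
    p=proj(d,P); b=bore(d,*p,10); print(p,b,onz(d,*b,.02))
E
```

```text
[316.49191889 226.91697538]
[317.7787638  225.23844236] (np.float64(317.6937695924765), np.float64(229.51635971786834)) [ 0.62563575 -0.10408529  0.02      ]
[315.44818328 228.09880179] (np.float64(317.69406482806255), np.float64(229.51840248655583)) [ 0.62563448 -0.10408612  0.02      ]
```

View pics/w1.png

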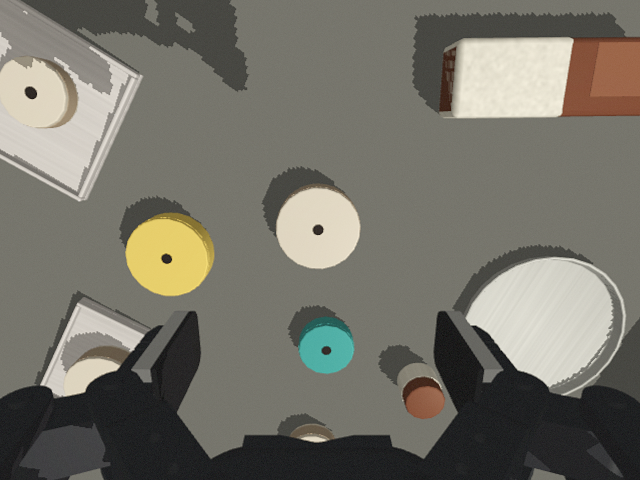

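The wrist view shows wheel A with its bore at (318,229). The yellow look-alike and the turquoise one are clear of the finger paths.

```bash
python3 -m inch '0 0 -1 0;0 0 -1 0;0 0 -1 0;0 0 -0.5 0;0 0 -0.25 0'; python3 -m inch '0 0 0 0;0 0 0 0;0 0 0 0;0 0 0 0;0 0 0 0' 1;python3 -m inch '0 0 0 0;0 0 0 0;0 0 0 0;0 0 0.25 0;0 0 0.25 0'
```

```text
time: 2.58
ee_pos: [0.6274, -0.1038, 0.0015]
tcp_rot: [3.141, -0.001, 0.44]
contact_force: [0.0, 0.3, -0.0]
grip_width: 0.0853
grasp_force: 0.0
time: 3.2
ee_pos: [0.6286, -0.1034, 0.0034]
tcp_rot: [3.139, -0.003, 0.441]
contact_force: [-0.3, -0.4, 5.8]
grip_width: 0.0573
grasp_force: 64.5
time: 3.82
ee_pos: [0.6262, -0.1027, 0.0217]
tcp_rot: [-3.141, 0.001, 0.441]
contact_force: [-0.4, 0.1, -0.2]
grip_width: 0.0577
grasp_force: 64.0
```

```bash
python3 -m inch '0 0 1 0;0 0 1 0;0 0 0.7 0;0 0 0 0'; python3 -m inch '-0.96 0.5 0 0;-0.96 0.5 0 0;-0.96 0.5 0 0;-0.96 0.5 0 0;-0.96 0.5 0 0'; python3 -m inch '0 0 0 0;0 0 0 0'; python3 - <<'E'
from h import *
d=shot('side','s2');e=shot('scene','e2');w=shot('wrist','w2')
t=r.state()['ee_pos'];print(t)
def crop(d):
    u=proj(d,t); print(u); return cv2.resize(cv2.getRectSubPix(d['frame'],(90,90),tuple(map(float,u))),(390,390),interpolation=2)
m=np.hstack([crop(e),crop(d)]); 
cv2.imwrite('pics/c3.png',m[:,:,::-1])
E
```

```text
time: 4.32
ee_pos: [0.629, -0.1034, 0.1329]
tcp_rot: [3.137, -0.005, 0.441]
contact_force: [-0.1, -0.6, -0.7]
grip_width: 0.0572
grasp_force: 64.1
time: 4.95
ee_pos: [0.432, -0.0021, 0.1279]
tcp_rot: [-3.14, 0.002, 0.441]
contact_force: [0.2, 0.5, -0.2]
grip_width: 0.0576
grasp_force: 64.1
time: 5.2
ee_pos: [0.4346, -0.0029, 0.1288]
tcp_rot: [3.142, 0.0, 0.441]
contact_force: [-0.5, 0.5, -1.0]
grip_width: 0.0574
grasp_force: 64.1
[ 0.43575991 -0.00331474  0.12930991]
[319.69200453 200.67607711]
[341.50404794 207.965878  ]
```

View pics/c3.png

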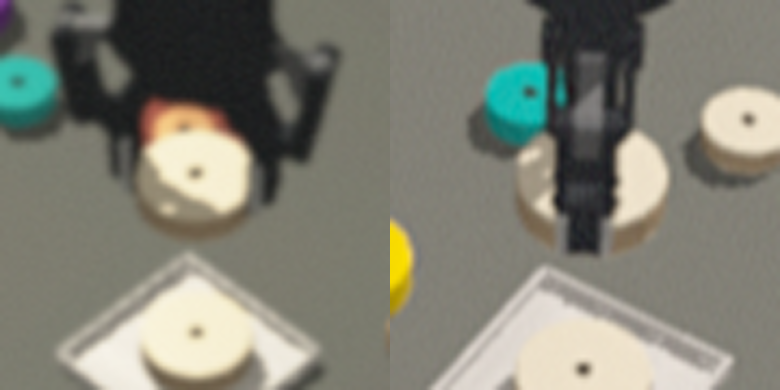

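```bash
python3 - <<'E'
from h import *
e=load('e2');c=np.array([319.692,200.676])-44.5
k=90/390
h=bore(e,*(c+np.array([195,173])*k)); b=bore(e,*(c+np.array([195,332])*k))
print(h,b,onz(e,*h,.147),onz(e,*b,.023)); s=r.state();print(s['ee_pos'],s['tcp_rot'])
w=load('w2'); p=proj(w,[.434,-.003,.023]);print(p)
d=load('side0'); 
E
```

```text
(np.float64(319.3893521488133), np.float64(196.16677357280307)) (np.float64(320.0249776984835), np.float64(232.3693131132917)) [ 0.43878531 -0.00155237  0.147     ] [ 0.43531773 -0.00330867  0.023     ]
[ 0.43575991 -0.00331474  0.12930991] [ 3.14122939e+00 -4.50295272e-04  4.40262045e-01]
[316.41780025 239.66534333]
```

```bash
python3 -m inch '-0.05 -0.025 -1 0;0 0 -1 0;0 0 0 0;0 0 0 0'; python3 - <<'E'
from h import *
t=r.state()['ee_pos'];print(t)
ims=[]
for n in('scene','side'):
    d=shot(n,n+'3'); u=proj(d,[.434,-.003,.035])
    ims.append(cv2.resize(cv2.getRectSubPix(d['frame'],(64,64),tuple(map(float,u))),(390,390),interpolation=2)); print(u)
cv2.imwrite('pics/c4.png',np.hstack(ims)[:,:,::-1])
E
```

```text
time: 5.85
ee_pos: [0.434, -0.0042, 0.0502]
tcp_rot: [3.141, -0.001, 0.44]
contact_force: [0.2, -0.3, -0.3]
grip_width: 0.0574
grasp_force: 64.3
[ 0.43398306 -0.00421761  0.05020688]
[320.47469114 228.69230824]
[340.73157179 243.5871331 ]
```

View pics/c4.png

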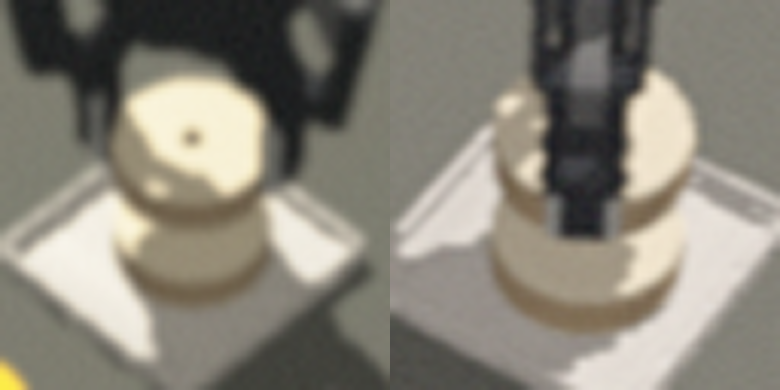

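```bash
python3 - <<'E'
from h import *
S=load('scene3');D=load('side3')
k=64/390
h=bore(S,*(np.array([320.475,228.69])-31.5+np.array([192,136])*k)); b=(320.02,232.37)
print('scene',h)
for z in(.066,.068,.070): print(z,onz(S,*h,z)-onz(S,*b,.023))
# side: horizontal position of edges
B=onz(D,341.1,248.1,.023)
for z in(.013,.058): print(z,proj(D,[B[0],B[1],z]))
print('obs side u: held',340.73-31.5+(595-390)*k,'base',340.73-31.5+(587.5-390)*k)
E
```

```text
scene (np.float64(319.0803324099723), np.float64(220.5650969529086))
0.066 [ 0.00261817 -0.00034432  0.043     ]
0.068 [0.0039743  0.00079089 0.045     ]
0.07 [0.00533044 0.00192611 0.047     ]
0.013 [340.94262254 251.51491677]
0.058 [341.66762482 235.78316976]
obs side u: held 342.87102564102565 base 341.6402564102564
```

```bash
python3 -m inch '-0.015 0.04 -0.25 0;0 0 -0.25 0;0 0 -0.07 0;0 0 0 0;0 0 0 0'
```

```text
time: 6.58
ee_pos: [0.4318, -0.0022, 0.0264]
tcp_rot: [-3.141, 0.0, 0.441]
contact_force: [-1.2, 0.1, 1.6]
grip_width: 0.0574
grasp_force: 64.4
```

```bash
python3 -m inch '0 0 -0.02 0;0 0 0 0'; python3 -m inch '0 0 -0.02 0;0 0 0 0'
```

```text
time: 6.82
ee_pos: [0.4318, -0.0022, 0.0263]
tcp_rot: [-3.141, 0.0, 0.441]
contact_force: [-3.4, 1.2, 8.8]
grip_width: 0.0576
grasp_force: 65.3
time: 7.08
ee_pos: [0.4318, -0.0022, 0.0263]
tcp_rot: [-3.141, 0.001, 0.441]
contact_force: [-5.4, 1.4, 16.2]
grip_width: 0.0575
grasp_force: 66.1
```

```bash
python3 -m inch '0 0 0.04 0;0 0 0 0'; python3 -m inch '0 0 0 0;0 0 0 0;0 0 0 0;0 0 0 0' -1;  python3 -m inch '0 0 0.5 0;0 0 1 0;0 0 1 0;0 0 0 0'; python3 - <<'E'
from h import *
S=shot('scene','scene4');D=shot('side','side4')
for d,p0 in((S,[.4352,-.0035,.043]),(D,[.4326,-.0027,.043])):
    p=proj(d,p0); b=bore(d,*p); print(p,b,onz(d,*b,.043))
ims=[cv2.resize(cv2.getRectSubPix(d['frame'],(64,64),tuple(map(float,proj(d,[.434,-.003,.035])))),(390,390),interpolation=2) for d in(S,D)]
cv2.imwrite('pics/c5.png',np.hstack(ims)[:,:,::-1])
E
```

```text
time: 7.32
ee_pos: [0.4323, -0.0023, 0.0265]
tcp_rot: [3.141, -0.0, 0.441]
contact_force: [0.4, -0.4, 0.2]
grip_width: 0.0571
grasp_force: 64.3
time: 7.82
ee_pos: [0.432, -0.0022, 0.0264]
tcp_rot: [-3.142, 0.0, 0.441]
contact_force: [0.3, 0.5, 0.2]
grip_width: 0.0853
grasp_force: 0.0
time: 8.32
ee_pos: [0.4353, -0.0027, 0.1299]
tcp_rot: [3.137, -0.006, 0.441]
contact_force: [0.0, 0.9, -0.4]
grip_width: 0.0854
grasp_force: 0.0
[319.95708533 226.60090016] (np.float64(321.24207011686144), np.float64(226.07679465776295)) [ 0.43212962 -0.00224174  0.043     ]
[341.4519859  241.15983408] (np.float64(342.2928317234367), np.float64(242.1631926792069)) [ 0.43009838 -0.00126868  0.043     ]
```

View pics/c5.png

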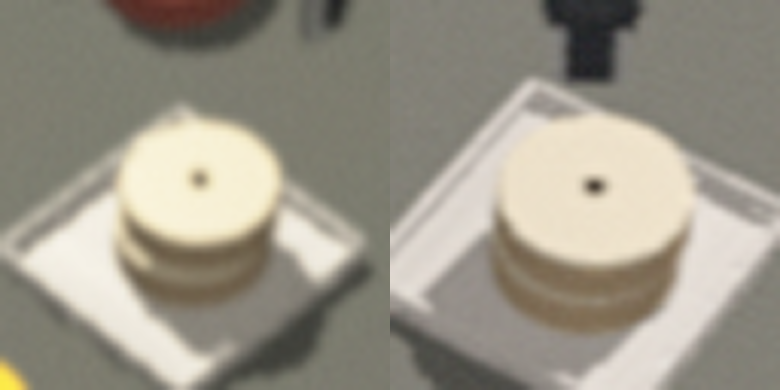

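```bash
python3 -m inch '0 0 -1 0;0 0 -1 0;0 0 -0.3 0;0 0 0 0'; python3 -m inch '0 0 0 0;0 0 0 0;0 0 0 0;0 0 0 0;0 0 0 0' 1;  python3 -m inch '0 0 0.15 0;0.07 -0.035 0 0;0 0 0 0;0 0 0 0;0 0 0 0'
```

```text
time: 8.93
ee_pos: [0.4305, -0.002, 0.0333]
tcp_rot: [-3.139, 0.003, 0.441]
contact_force: [0.4, -0.4, 0.6]
grip_width: 0.0857
grasp_force: 0.0
time: 9.55
ee_pos: [0.4336, -0.0025, 0.0368]
tcp_rot: [3.14, -0.003, 0.441]
contact_force: [-3.0, -0.2, 8.8]
grip_width: 0.0547
grasp_force: 61.2
time: 10.18
ee_pos: [0.4345, -0.0036, 0.0402]
tcp_rot: [-3.141, 0.001, 0.441]
contact_force: [-0.5, 0.3, -0.5]
grip_width: 0.0542
grasp_force: 63.1
```

```bash
python3 -m inch '0 0 -0.1 0;0 0 0 0;0 0 0 0'; python3 -m inch '0 0 -0.04 0;0 0 0 0';python3 -m inch '0 0 -0.02 0;0 0 0 0'
```

```text
time: 10.55
ee_pos: [0.4351, -0.0037, 0.0369]
tcp_rot: [3.141, -0.0, 0.441]
contact_force: [-0.6, 0.2, 5.9]
grip_width: 0.0545
grasp_force: 64.6
time: 10.8
ee_pos: [0.4352, -0.0037, 0.0367]
tcp_rot: [3.141, 0.0, 0.441]
contact_force: [-6.0, 0.6, 18.6]
grip_width: 0.0548
grasp_force: 68.0
time: 11.05
ee_pos: [0.4352, -0.0037, 0.0367]
tcp_rot: [3.141, 0.0, 0.441]
contact_force: [-8.1, 1.2, 26.6]
grip_width: 0.0547
grasp_force: 69.5
```

```bash
python3 -m inch '0 0 0.07 0;0 0 0 0'; python3 -m inch '0 0 0 0;0 0 0 0;0 0 0 0;0 0 0 0' -1;  python3 -m inch '0 0 0.5 0;0 0 1 0;0 0 1 0;0 0 0 0'; python3 - <<'E'
from h import *
S=shot('scene','scene5');D=shot('side','side5')
for d,p0 in((S,[.4352,-.0035,.043]),(D,[.4326,-.0027,.043])):
    p=proj(d,p0); b=bore(d,*p); print(p,b,onz(d,*b,.043)-p0)
E
```

```text
time: 11.3
ee_pos: [0.4351, -0.0037, 0.037]
tcp_rot: [3.141, -0.001, 0.441]
contact_force: [-1.0, 1.1, 3.6]
grip_width: 0.0546
grasp_force: 63.6
time: 11.8
ee_pos: [0.4348, -0.0037, 0.0368]
tcp_rot: [-3.141, 0.0, 0.441]
contact_force: [-0.3, 1.2, 0.7]
grip_width: 0.0856
grasp_force: 0.0
time: 12.3
ee_pos: [0.438, -0.0042, 0.1403]
tcp_rot: [3.137, -0.006, 0.441]
contact_force: [0.1, 0.1, 0.2]
grip_width: 0.0855
grasp_force: 0.0
[319.95708533 226.60090016] (np.float64(320.09364820846906), np.float64(226.2760586319218)) [-9.51134401e-04 -3.82151037e-04 -6.93889390e-17]
[341.4519859  241.15983408] (np.float64(342.02621518296013), np.float64(241.24685963954124)) [-1.03152045e-03 -3.27303064e-04  4.16333634e-17]
```

```bash
python3 -m inch '0 1 0 0.75;0 1 0 0.75;0 1 0 0.75;0 1 0 0.75;0 1 0 0.75';python3 -m inch '0.05 1 0 0.75;0.05 1 0 0.75;0.05 1 0 0.75;0.05 1 0 0.75;0.06 0.3 0 0.75'; python3 -m inch '0 0 0 0;0 0 0 0'; python3 - <<'E'
from h import *
d=shot('wrist','w6'); p=proj(d,[.4445,.3685,.02]); b=bore(d,*p,9); print(p,b,onz(d,*b,.02)); s=r.state();print(s['ee_pos'],s['tcp_rot'],s['qpos'])
cv2.imwrite('pics/w6c.png',d['frame'][100:420,120:520,::-1])
E
```

```text
time: 13.02
ee_pos: [0.4332, 0.1972, 0.1349]
tcp_rot: [-3.139, 0.003, 1.007]
contact_force: [0.6, 0.2, 0.7]
grip_width: 0.0857
grasp_force: 0.0
time: 13.65
ee_pos: [0.444, 0.3698, 0.1346]
tcp_rot: [-3.139, 0.001, 1.572]
contact_force: [-0.0, -1.0, -0.3]
grip_width: 0.0856
grasp_force: 0.0
time: 13.9
ee_pos: [0.4442, 0.3672, 0.1355]
tcp_rot: [-3.139, 0.002, 1.564]
contact_force: [-0.0, -0.0, -0.8]
grip_width: 0.0855
grasp_force: 0.0
[318.69299757 232.66607991] (np.float64(317.1418837329653), np.float64(234.20915991029844)) [0.44345456 0.36743186 0.02      ]
[0.44447008 0.36714361 0.13587847] [-3.13970229e+00  1.49578879e-03  1.56381991e+00] [ 5.78395249e-01  2.59972183e-01 -2.58180035e-01  1.05504618e+00
 -2.02304535e-04  2.15616965e+00]
```

View pics/w6c.png

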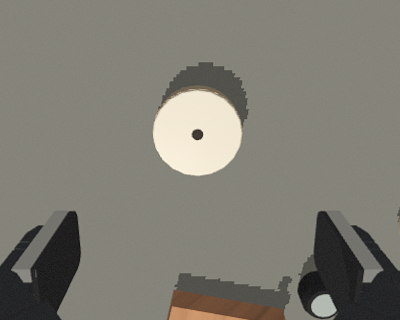

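The wrist view shows wheel B with its bore at (317,234) and the fingers clear around it.

```bash
python3 -m inch '0 0 -1 0;0 0 -1 0;0 0 -1 0;0 0 -0.27 0;0 0 0 0'; python3 -m inch '0 0 0 0;0 0 0 0;0 0 0 0;0 0 0 0;0 0 0 0' 1;python3 -m inch '0 0 0 0;0 0 1 0;0 0 1 0;0 0 1 0;0 0 0 0'
```

```text
time: 14.58
ee_pos: [0.445, 0.3676, 0.006]
tcp_rot: [-3.141, 0.001, 1.565]
contact_force: [0.1, -0.4, 0.5]
grip_width: 0.0854
grasp_force: 0.0
time: 15.2
ee_pos: [0.4472, 0.3696, 0.0087]
tcp_rot: [3.138, -0.002, 1.566]
contact_force: [0.3, -0.7, 4.8]
grip_width: 0.0569
grasp_force: 63.3
time: 15.82
ee_pos: [0.4487, 0.3707, 0.1316]
tcp_rot: [3.133, -0.006, 1.566]
contact_force: [0.2, 0.2, -1.2]
grip_width: 0.0568
grasp_force: 64.2
```

```bash
python3 -m inch '-0.026 -0.925 0 0;-0.026 -0.925 0 0;-0.026 -0.925 0 0;-0.026 -0.925 0 0;-0.026 -0.925 0 0';python3 -m inch '-0.026 -0.925 0 0;-0.026 -0.925 0 0;-0.026 -0.925 0 0;-0.026 -0.925 0 0;-0.026 -0.925 0 0'; python3 -m inch '0 0 -1 0;0 0 -0.3 0;0 0 0 0;0 0 0 0'; python3 - <<'E'
from h import *
t=r.state()['ee_pos'];print(t)
ims=[]
for n in('scene','side'):
    d=shot(n,n+'6'); u=proj(d,[.434,-.003,.06]);print(u)
    ims.append(cv2.resize(cv2.getRectSubPix(d['frame'],(64,64),tuple(map(float,u))),(390,390),interpolation=2))
cv2.imwrite('pics/c6.png',np.hstack(ims)[:,:,::-1])
E
```

```text
time: 16.45
ee_pos: [0.4395, 0.1821, 0.1257]
tcp_rot: [-3.141, 0.0, 1.566]
contact_force: [0.2, -0.2, -0.6]
grip_width: 0.0568
grasp_force: 64.2
time: 17.08
ee_pos: [0.4342, -0.0027, 0.1258]
tcp_rot: [-3.141, -0.0, 1.566]
contact_force: [0.1, 0.8, -0.4]
grip_width: 0.0566
grasp_force: 64.2
time: 17.58
ee_pos: [0.4356, -0.0014, 0.0749]
tcp_rot: [3.14, 0.0, 1.567]
contact_force: [-0.8, 0.5, -0.8]
grip_width: 0.0569
grasp_force: 64.2
[ 0.43561724 -0.00135912  0.07491095]
[320.43560067 221.45356644]
[341.13110531 234.70554593]
```

View pics/c6.png

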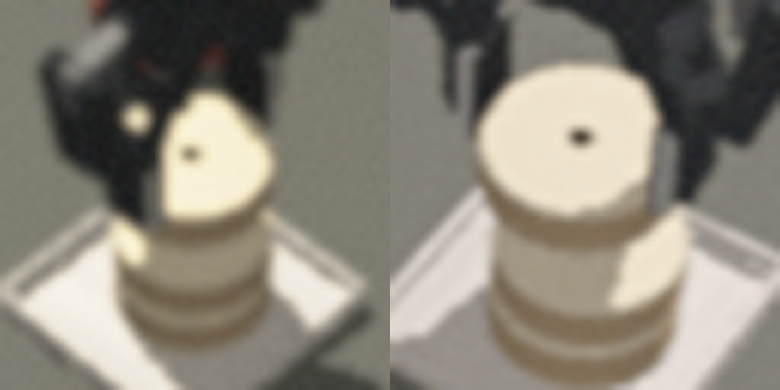

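```bash
python3 - <<'E'
from h import *
S=load('scene6');D=load('side6');k=64/390
a=bore(S,*(np.array([320.436,221.454])-31.5+np.array([190,153])*k));b=bore(D,*(np.array([341.131,234.706])-31.5+np.array([190,137])*k))
print(a,b,'tri',tri(S,a,D,b)-tri(S,(320.09,226.28),D,(342.03,241.25)))
for z in(.083,.085,.087): print(onz(S,*a,z)-onz(S,320.09,226.28,.043),onz(D,*b,z)-onz(D,342.03,241.25,.043))
E
```

```text
(np.float64(318.3075221238938), np.float64(213.71681415929203)) (np.float64(340.4817880794702), np.float64(225.20529801324503)) tri [ 0.00399079 -0.00057045  0.04360693]
[ 0.00061532 -0.00443287  0.04      ] [ 0.00527023 -0.00137737  0.04      ]
[ 0.0020002  -0.00326948  0.042     ] [0.00447344 0.00027654 0.042     ]
[ 0.00338508 -0.00210609  0.044     ] [0.00367664 0.00193045 0.044     ]
```

```bash
python3 -m inch '0 0 -0.25 0;0 0 -0.1 0;0 0 0 0;0 0 0 0;0 0 0 0';python3 -m inch '0 0 0 0;0 0 0 0;0 0 0 0;0 0 0 0'; python3 - <<'E'
from h import *
S=shot('scene','scene7');D=shot('side','side7'); e=r.state()['ee_pos'];print(e)
z=e[2]+.0113
for dx in(0,.003):
  P=[.433+dx,-.0034,z]
  a=bore(S,*proj(S,P),3);b=bore(D,*proj(D,P),3)
  print(a,b,'tri',tri(S,a,D,b)-tri(S,(320.09,226.28),D,(342.03,241.25)), onz(S,*a,z)-onz(S,320.09,226.28,.043),onz(D,*b,z)-onz(D,342.03,241.25,.043))
E
```

```text
time: 18.3
ee_pos: [0.435, -0.0017, 0.0603]
tcp_rot: [3.141, 0.0, 1.566]
contact_force: [0.3, -0.6, -0.6]
grip_width: 0.0569
grasp_force: 64.2
time: 18.8
ee_pos: [0.4348, -0.0017, 0.0601]
tcp_rot: [-3.142, -0.0, 1.566]
contact_force: [-0.1, 0.6, 0.3]
grip_width: 0.0565
grasp_force: 64.2
[ 0.43482111 -0.00165988  0.06009865]
(np.float64(319.9142857142857), np.float64(218.96507936507936)) (np.float64(340.88115942028986), np.float64(230.93816425120772)) tri [0.00259805 0.00167605 0.02876572] [0.00248127 0.00168564 0.02839865] [0.00270363 0.00124293 0.02839865]
(np.float64(319.92294220665497), np.float64(218.96147110332748)) (np.float64(340.88615384615383), np.float64(230.934358974359)) tri [0.00258662 0.00168747 0.0287849 ] [0.00246068 0.00169375 0.02839865] [0.00269998 0.00123024 0.02839865]
```

```bash
python3 -m inch '-0.06 -0.04 0 0;0 0 -0.18 0;0 0 0 0;0 0 0 0;0 0 0 0';python3 -m inch '0 0 -0.03 0;0 0 0 0;0 0 0 0'
```

```text
time: 19.52
ee_pos: [0.4326, -0.0033, 0.053]
tcp_rot: [3.141, 0.0, 1.566]
contact_force: [0.4, -0.4, 0.0]
grip_width: 0.0563
grasp_force: 64.2
time: 19.9
ee_pos: [0.4326, -0.0033, 0.0518]
tcp_rot: [3.141, 0.0, 1.566]
contact_force: [0.6, -0.0, 0.1]
grip_width: 0.0564
grasp_force: 64.3
```

```bash
python3 -m inch '0 0 -0.02 0;0 0 0 0;0 0 0 0';python3 -m inch '0 0 0 0;0 0 0 0;0 0 0 0;0 0 0 0' -1;  python3 -m inch '0 0 0.5 0;0 0 1 0;0 0 1 0;0 0 0 0;0 0 0 0'; python3 - <<'E'
from h import *
S=shot('scene','scene8');D=shot('side','side8');P=[.4335,-.0034,.063]
a=bore(S,*proj(S,P));b=bore(D,*proj(D,P))
print(a,b,onz(S,*a,.063)-onz(S,320.09,226.28,.043),onz(D,*b,.063)-onz(D,342.03,241.25,.043),r.state()['ee_pos'])
E
```

```text
time: 20.27
ee_pos: [0.4327, -0.0033, 0.0517]
tcp_rot: [3.141, 0.0, 1.566]
contact_force: [-2.0, -0.2, 6.6]
grip_width: 0.0567
grasp_force: 65.0
time: 20.78
ee_pos: [0.4323, -0.0033, 0.0508]
tcp_rot: [-3.141, -0.0, 1.566]
contact_force: [0.7, 0.2, 0.2]
grip_width: 0.0855
grasp_force: 0.0
time: 21.4
ee_pos: [0.432, -0.0032, 0.1505]
tcp_rot: [-3.141, -0.0, 1.566]
contact_force: [-1.2, -0.6, -0.4]
grip_width: 0.0855
grasp_force: 0.0
(np.float64(319.98625429553266), np.float64(220.47766323024055)) (np.float64(342.15939278937384), np.float64(233.87286527514232)) [ 1.53583472e-04 -7.20120408e-05  2.00000000e-02] [ 0.00058393 -0.0002949   0.02      ] [ 0.43112699 -0.00304507  0.14948263]
```

```bash
python3 -m inch '0.03 -0.9 0 -1;0.03 -0.9 0 -1;0.03 -0.9 0 -1;0.03 -0.9 0 -1;0.03 -0.95 0 -1'; python3 -m inch '0 0 0 -1;0 0 0 -1;0 0 0 0;0 0 0 0'; python3 - <<'E'
from h import *
d=shot('wrist','w9'); p=proj(d,[.4394,-.1853,.016]); b=bore(d,*p,9); print(p,b,onz(d,*b,.016)); s=r.state();print(s['ee_pos'],s['tcp_rot'])
for c in((-.05,.03),(.05,-.03)): pass
cv2.imwrite('pics/w9c.png',d['frame'][100:420,120:520,::-1])
E
```

```text
time: 22.12
ee_pos: [0.4373, -0.1858, 0.1493]
tcp_rot: [-3.139, 0.001, 0.811]
contact_force: [0.7, 0.0, -0.7]
grip_width: 0.0854
grasp_force: 0.0
time: 22.62
ee_pos: [0.4379, -0.1848, 0.15]
tcp_rot: [-3.14, 0.001, 0.518]
contact_force: [-0.5, -1.1, -0.7]
grip_width: 0.0853
grasp_force: 0.0
[319.79756294 224.81951717] (np.float64(320.516703030303), np.float64(227.62094545454545)) [ 0.43785873 -0.1867738   0.016     ]
[ 0.43806548 -0.18490083  0.15029392] [-3.14052647e+00  5.99016642e-04  5.17721038e-01]
```

View pics/w9c.png

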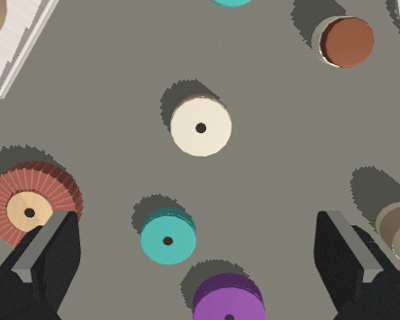

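Small wheel bore at about (320,228) in the wrist view, turquoise and red ones clear of the fingers.

```bash
python3 -m inch '0.015 -0.025 -1 0;0 0 -1 0;0 0 -1 0;0 0 -0.62 0;0 0 0 0'; python3 -m inch '0 0 0 0;0 0 0 0;0 0 0 0;0 0 0 0;0 0 0 0' 1;python3 -m inch '0 0 0 0;0 0 1 0;0 0 1 0;0 0 1 0;0 0 0 0'
```

```text
time: 23.3
ee_pos: [0.437, -0.1849, 0.0043]
tcp_rot: [-3.137, 0.003, 0.517]
contact_force: [0.2, -0.2, 0.5]
grip_width: 0.0854
grasp_force: 0.0
time: 23.92
ee_pos: [0.4405, -0.1871, 0.008]
tcp_rot: [3.139, -0.002, 0.516]
contact_force: [-1.4, 0.2, 6.7]
grip_width: 0.0405
grasp_force: 59.6
time: 24.55
ee_pos: [0.4423, -0.1882, 0.1306]
tcp_rot: [3.133, -0.005, 0.516]
contact_force: [-1.2, -0.2, -0.3]
grip_width: 0.0406
grasp_force: 60.8
```

```bash
python3 -m inch '0.6 0.9 0 0;0.6 0.9 0 0;0.6 0.9 0 0;0.6 0.9 0 0;0.6 0.9 0 0'; python3 -m inch '0.6 0.9 0 0;0.6 0.9 0 0;0.6 0.9 0 0;0 0 -1 0;0 0 -1 0'; python3 -m inch '0 0 0 0;0 0 0 0;0 0 0 0;0 0 0 0;0 0 0 0'; python3 - <<'E'
from h import *
e=r.state()['ee_pos'];print(e)
ims=[]
for n in('scene','side'):
    d=shot(n,n+'9'); u=proj(d,[.631,.103,.045]);print(u,proj(d,[e[0],e[1],e[2]+.008]))
    ims.append(cv2.resize(cv2.getRectSubPix(d['frame'],(64,64),tuple(map(float,u))),(390,390),interpolation=2))
cv2.imwrite('pics/c9.png',np.hstack(ims)[:,:,::-1])
E
```

```text
time: 25.18
ee_pos: [0.5591, -0.0049, 0.1253]
tcp_rot: [-3.141, 0.001, 0.516]
contact_force: [-0.0, -1.3, -0.6]
grip_width: 0.0409
grasp_force: 60.8
time: 25.8
ee_pos: [0.6314, 0.1026, 0.0449]
tcp_rot: [3.141, -0.001, 0.517]
contact_force: [-0.2, -1.0, -0.7]
grip_width: 0.0405
grasp_force: 60.8
time: 26.42
ee_pos: [0.6317, 0.1017, 0.0472]
tcp_rot: [3.141, -0.002, 0.516]
contact_force: [-0.6, -0.1, -0.5]
grip_width: 0.0404
grasp_force: 60.8
[0.63172781 0.10168192 0.04715524]
[299.18341913 306.81841192] [298.30778871 303.93848926]
[220.54085189 238.91326443] [219.96760469 234.68157412]
```

View pics/c9.png

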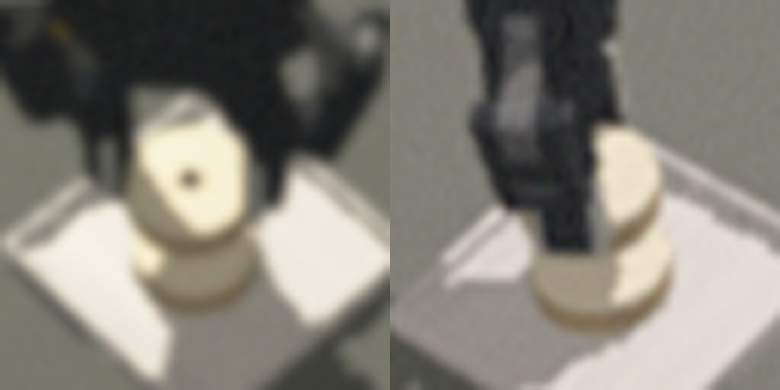

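```bash
python3 - <<'E'
from h import *
S=load('scene9');D=load('side9');k=64/390
a=bore(S,*(np.array([299.183,306.818])-31.5+np.array([190,178])*k));print(a)
for z in(.053,.055,.057): print(onz(S,*a,z)-onz(S,299.1,313.9,.019))
B=onz(D,222.6,248.3,.019); k2=np.array([-.88,-.48])*.022
for z in(.011,.047): print((proj(D,[B[0]+k2[0],B[1]+k2[1],z])-[220.54-31.5,238.91-31.5])/k+[390,0])
E
```

```text
(np.float64(298.1545363908275), np.float64(304.60817547357925))
[ 0.00021961 -0.00098693  0.034     ]
[ 1.18739969e-03 -6.70532309e-05  3.60000000e-02]
[0.00215519 0.00085283 0.038     ]
[668.18436267 266.14679308]
[656.02748553 190.08197796]
```

```bash
python3 -m inch '-0.015 0.02 -0.25 0;0 0 -0.2 0;0 0 0 0;0 0 0 0'; python3 -m inch '0 0 -0.04 0;0 0 0 0;0 0 0 0'; python3 -m inch '0 0 -0.03 0;0 0 0 0;0 0 0 0'
```

```text
time: 27.02
ee_pos: [0.63, 0.1025, 0.0274]
tcp_rot: [-3.141, 0.001, 0.516]
contact_force: [0.4, -0.9, 0.1]
grip_width: 0.0407
grasp_force: 61.2
time: 27.4
ee_pos: [0.6303, 0.1026, 0.027]
tcp_rot: [-3.141, 0.0, 0.516]
contact_force: [-2.7, -0.5, 5.3]
grip_width: 0.0406
grasp_force: 61.8
time: 27.78
ee_pos: [0.6303, 0.1026, 0.027]
tcp_rot: [-3.142, -0.0, 0.516]
contact_force: [-4.6, -0.7, 11.1]
grip_width: 0.0406
grasp_force: 62.4
```

```bash
python3 -m inch '0 0 0.03 0;0 0 0 0'; python3 -m inch '0 0 0 0;0 0 0 0;0 0 0 0;0 0 0 0' -1;  python3 -m inch '0 0 0.5 0;0 0 1 0;0 0 1 0;0 0 0 0;0 0 0 0'; python3 - <<'E'
from h import *
S=shot('scene','scene10');D=shot('side','side10');P=[.631,.103,.035]
a=bore(S,*proj(S,P));b=bore(D,*proj(D,P))
print(a,b,onz(S,*a,.035)-onz(S,299.1,313.9,.019),onz(D,*b,.035)-onz(D,222.6,248.3,.019),r.state()['ee_pos'])
d=shot('wrist','w10');c=onz(d,320,300,.02);print(c)
E
```

```text
time: 28.02
ee_pos: [0.6305, 0.1026, 0.027]
tcp_rot: [3.142, -0.0, 0.516]
contact_force: [-1.5, 0.1, 5.7]
grip_width: 0.0404
grasp_force: 61.9
time: 28.52
ee_pos: [0.6304, 0.1025, 0.0263]
tcp_rot: [-3.142, 0.0, 0.516]
contact_force: [0.3, -0.8, 0.4]
grip_width: 0.0855
grasp_force: 0.0
time: 29.15
ee_pos: [0.6307, 0.1025, 0.1275]
tcp_rot: [3.141, -0.001, 0.516]
contact_force: [-0.9, 0.6, 0.2]
grip_width: 0.0854
grasp_force: 0.0
(np.float64(299.3652263374486), np.float64(309.4783950617284)) (np.float64(221.869713174526), np.float64(243.17063684978123)) [-0.00099887  0.0005034   0.016     ] [-0.00103011  0.00056784  0.016     ] [0.62939449 0.10245367 0.12559226]
[0.59157424 0.07955557 0.02      ]
```

```bash
python3 -m inch '-0.025 0.97 0 1;-0.025 0.97 0 1;-0.025 0.97 0 1;-0.025 0.97 0 1;-0.025 0.97 0 1'; python3 -m inch '0 0 0 1;0 0 0 1;0 0 0 0;0 0 0 0;0 0 0 0'; python3 - <<'E'
from h import *
d=shot('wrist','w11'); p=proj(d,[.625,.2965,.022]); b=bore(d,*p,7); print(p,b,onz(d,*b,.022)); s=r.state();print(s['ee_pos'],s['tcp_rot'])
E
```

```text
time: 29.92
ee_pos: [0.6244, 0.2974, 0.1249]
tcp_rot: [-3.139, 0.002, 1.271]
contact_force: [-0.2, -0.3, 0.8]
grip_width: 0.086
grasp_force: 0.0
time: 30.55
ee_pos: [0.6253, 0.2963, 0.1262]
tcp_rot: [-3.141, 0.0, 1.564]
contact_force: [0.1, 0.0, 0.3]
grip_width: 0.0854
grasp_force: 0.0
[317.49591122 239.38277235] (np.float64(315.83988940555486), np.float64(241.44891290687445)) [0.62392438 0.29511661 0.022     ]
[0.62542757 0.29633125 0.12637497] [-3.14136032e+00  8.05499020e-05  1.56463676e+00]
```

```bash
python3 -m inch '-0.015 0 -1 0;0 0 -1 0;0 0 -0.8 0;0 0 -0.28 0;0 0 0 0'; python3 -m inch '0 0 0 0;0 0 0 0;0 0 0 0;0 0 0 0;0 0 0 0' 1;python3 -m inch '0 0 0 0;0 0 1 0;0 0 1 0;0 0 1 0;0 0 0 0'
```

```text
time: 31.22
ee_pos: [0.6245, 0.2963, 0.0029]
tcp_rot: [-3.14, 0.0, 1.565]
contact_force: [-0.4, -0.0, 0.5]
grip_width: 0.0858
grasp_force: 0.0
time: 31.85
ee_pos: [0.627, 0.2974, 0.0063]
tcp_rot: [3.137, -0.002, 1.566]
contact_force: [0.3, -0.6, 6.3]
grip_width: 0.056
grasp_force: 62.8
time: 32.48
ee_pos: [0.6286, 0.2979, 0.1293]
tcp_rot: [3.132, -0.004, 1.566]
contact_force: [0.5, 0.2, 0.1]
grip_width: 0.0558
grasp_force: 63.7
```

```bash
for i in 1 2; do :; done; python3 -m inch '0 -0.93 0 0;0 -0.93 0 0;0 -0.93 0 0;0 -0.93 0 0;0 -0.93 0 0';python3 -m inch '0 -0.93 0 0;0 -0.93 0 0;0 -0.93 0 0;0 -0.93 0 0;0 -0.93 0 0';python3 -m inch '0 -0.93 0 0;0 -0.93 0 0;0 -0.93 0 0;0 -0.93 0 0;0 -0.93 0 0';python3 -m inch '0 -0.93 -1 0;0 0 -1 0;0 0 0 0;0 0 0 0;0 0 0 0'; python3 - <<'E'
from h import *
e=r.state()['ee_pos'];print(e)
ims=[]
for n in('scene','side'):
    d=shot(n,n+'12'); u=proj(d,[.6236,-.3,.03])
    ims.append(cv2.resize(cv2.getRectSubPix(d['frame'],(80,80),tuple(map(float,u))),(390,390),interpolation=2))
cv2.imwrite('pics/c12.png',np.hstack(ims)[:,:,::-1])
E
```

```text
time: 33.1
ee_pos: [0.6241, 0.1093, 0.1225]
tcp_rot: [-3.14, 0.0, 1.566]
contact_force: [0.4, -0.2, 0.4]
grip_width: 0.0562
grasp_force: 63.7
time: 33.72
ee_pos: [0.6241, -0.0765, 0.1225]
tcp_rot: [-3.14, -0.0, 1.566]
contact_force: [0.5, -0.2, -0.1]
grip_width: 0.0559
grasp_force: 63.7
time: 34.35
ee_pos: [0.6241, -0.2623, 0.1223]
tcp_rot: [-3.14, -0.001, 1.566]
contact_force: [0.6, -0.2, -0.4]
grip_width: 0.056
grasp_force: 63.7
time: 34.98
ee_pos: [0.6265, -0.299, 0.0457]
tcp_rot: [3.138, 0.002, 1.567]
contact_force: [1.3, 0.0, -0.4]
grip_width: 0.0554
grasp_force: 63.8
[ 0.62653289 -0.29895906  0.04572765]
```

View pics/c12.png

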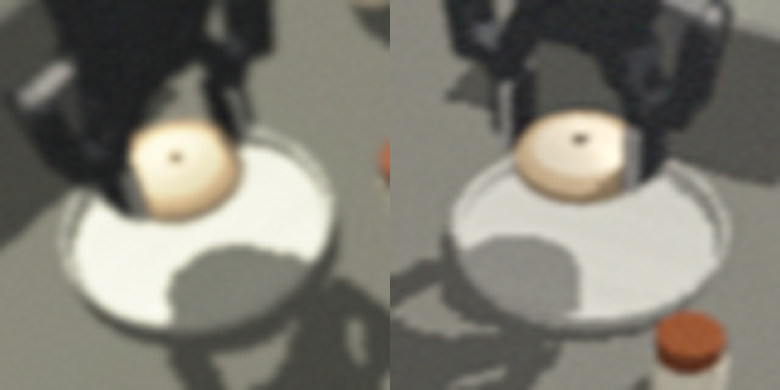

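The knife wheel is held level over the dish in both views.

```bash
python3 -m inch '-0.05 -0.025 -0.45 0;0 0 -0.35 0;0 0 0 0;0 0 0 0'; python3 -m inch '0 0 -0.06 0;0 0 0 0;0 0 0 0'; python3 -m inch '0 0 -0.03 0;0 0 0 0;0 0 0 0'
```

```text
time: 35.58
ee_pos: [0.6223, -0.2994, 0.0105]
tcp_rot: [-3.14, -0.001, 1.566]
contact_force: [-0.5, -0.5, -0.8]
grip_width: 0.0562
grasp_force: 72.0
time: 35.95
ee_pos: [0.6229, -0.2997, 0.009]
tcp_rot: [3.141, 0.0, 1.566]
contact_force: [-0.1, -0.2, 0.8]
grip_width: 0.056
grasp_force: 72.0
time: 36.33
ee_pos: [0.6231, -0.2998, 0.0083]
tcp_rot: [3.141, 0.0, 1.566]
contact_force: [-0.8, 0.6, 3.8]
grip_width: 0.0559
grasp_force: 72.5
```

```bash
python3 -m inch '0 0 0 0;0 0 0 0;0 0 0 0;0 0 0 0' -0.65;  python3 -m inch '0 0 0.25 0;0 0 0.75 0;0 0 1 0;0 0 1 0;0 0 0 0'; python3 - <<'E'
from h import *
S=shot('scene','scene13');D=shot('side','side13');P=[.6232,-.3,.025]
for d in(S,D):
  a=bore(d,*proj(d,P)); print(a,onz(d,*a,.025))
d=D
u=proj(D,[.6236,-.3,.02]); a=cv2.resize(cv2.getRectSubPix(d['frame'],(64,64),tuple(map(float,u))),(390,390),interpolation=2)
u=proj(D,[.446,-.3635,.03]); b=cv2.resize(cv2.getRectSubPix(d['frame'],(64,64),tuple(map(float,u))),(390,390),interpolation=2)
cv2.imwrite('pics/c13.png',np.hstack([a,b])[:,:,::-1])
E
```

```text
time: 36.83
ee_pos: [0.6227, -0.2996, 0.0075]
tcp_rot: [-3.141, -0.0, 1.566]
contact_force: [0.1, -0.0, -1.0]
grip_width: 0.0706
grasp_force: 0.0
time: 37.45
ee_pos: [0.6261, -0.3016, 0.1336]
tcp_rot: [3.133, 0.005, 1.566]
contact_force: [0.3, -0.1, 0.3]
grip_width: 0.0705
grasp_force: 0.0
(np.float64(170.9879518072289), np.float64(218.53614457831324)) [ 0.62544879 -0.29998074  0.025     ]
(np.float64(327.12640163098877), np.float64(129.37716615698267)) [ 0.62283953 -0.29927782  0.025     ]
```

View pics/c13.png

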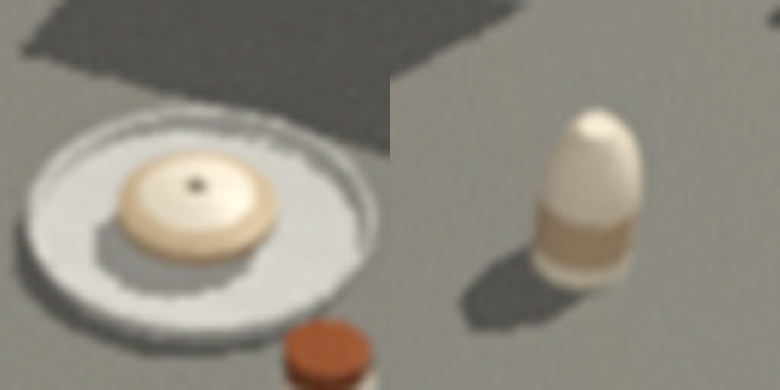

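The knife wheel lies flat in the dish, and the bob stands free at about (411,137) in the side picture. From here I measure numerically without viewing pictures.

```bash
python3 -m inch '-0.445 -0.16 0 1;-0.445 -0.16 0 1;-0.445 -0.16 0 1;-0.445 -0.16 0 1;-0.445 -0.16 0 1'; python3 -m inch '-0.445 -0.16 0 1;-0.445 -0.16 0 1;-0.445 -0.16 0 1;-0.445 -0.16 0 1;-0.445 -0.16 0 1';python3 -m inch '0 0 0 0.5;0 0 0 0;0 0 0 0;0 0 0 0';  python3 - <<'E'
from h import *
L=[]
for tag in('scene0','side0'):
    d=load(tag); u,v=proj(d,[.446,-.3635,.03]); u,v=int(u),int(v)
    f=d['frame'][v-28:v+28,u-14:u+15]; f=cv2.cvtColor(f,cv2.COLOR_RGB2LAB).astype(int)
    bg=np.median(f[:, :3].reshape(-1,3),0)
    m=((f[...,2]-bg[2]>5)|(f[...,0]-bg[0]>30)).astype(np.uint8)
    n,l,st,ce=cv2.connectedComponentsWithStats(m); i=l[28,14]; print(tag,(u,v),st[i],i)
    y0,h=st[i][1],st[i][3]; mm=l==i
    mids=[(y,(np.where(mm[y])[0].min()+np.where(mm[y])[0].max())/2,mm[y].sum()) for y in range(y0,y0+h)]
    print([(y+v-28,x+u-14,w) for y,x,w in mids][::3])
    sel=[(x+u-14,y+v-28) for y,x,w in mids[h//2-3:h-4]]; p=np.mean(sel,0); o,k=ray(d,*p); L.append((o[:2],k[:2]/np.linalg.norm(k[:2])))
(o1,k1),(o2,k2)=L; s=np.linalg.solve(np.c_[k1,-k2],o2-o1); print('bob',o1+k1*s[0])
# check the method on wheel? report state
s=r.state();print(s['ee_pos'],s['tcp_rot'],s['qpos'])
d=shot('wrist','w14')
P=proj(d,[.446,-.3635,.061]);print('nose px',P)
f=cv2.cvtColor(d['frame'],cv2.COLOR_RGB2LAB).astype(int); bg=np.median(f[100:200,200:440].reshape(-1,3),0)
m=((f[...,2]-bg[2]>6)|(f[...,0]-bg[0]>30)).astype(np.uint8); n,l,st,ce=cv2.connectedComponentsWithStats(m)
for i in range(1,n):
    if st[i][4]>300: print(st[i],ce[i])
E
```

```text
time: 38.17
ee_pos: [0.532, -0.3309, 0.1257]
tcp_rot: [-3.141, -0.004, 2.321]
contact_force: [0.0, -0.3, -0.4]
grip_width: 0.0705
grasp_force: 0.0
time: 38.8
ee_pos: [0.4431, -0.3627, 0.1259]
tcp_rot: [3.139, -0.003, 3.071]
contact_force: [0.1, -0.0, -0.3]
grip_width: 0.0705
grasp_force: 0.0
time: 39.3
ee_pos: [0.4449, -0.3634, 0.1273]
tcp_rot: [3.141, -0.001, 3.141]
contact_force: [-0.2, -0.3, 1.3]
grip_width: 0.0704
grasp_force: 0.0
scene0 (207, 164) [  6  17  15  25 254] 1
[(153, np.float64(204.5), np.int64(4)), (156, np.float64(204.0), np.int64(9)), (159, np.float64(205.0), np.int64(11)), (162, np.float64(205.5), np.int64(14)), (165, np.float64(205.5), np.int64(12)), (168, np.float64(207.0), np.int64(13)), (171, np.float64(207.5), np.int64(12)), (174, np.float64(207.5), np.int64(10)), (177, np.float64(207.0), np.int64(1))]
side0 (410, 135) [  7  16  17  28 303] 1
[(123, np.float64(412.5), np.int64(6)), (126, np.float64(413.5), np.int64(10)), (129, np.float64(412.5), np.int64(11)), (132, np.float64(414.0), np.int64(9)), (135, np.float64(412.5), np.int64(9)), (138, np.float64(411.5), np.int64(10)), (141, np.float64(410.5), np.int64(16)), (144, np.float64(410.5), np.int64(16)), (147, np.float64(410.0), np.int64(13)), (150, np.float64(408.5), np.int64(4))]
bob [ 0.44534241 -0.37115278]
[ 0.4448507  -0.36337756  0.12731982] [ 3.14110200e+00 -5.01536149e-04  3.14053098e+00] [-7.97453470e-01  2.63048034e-01 -2.73960304e-01  1.03448944e+00
 -1.54097806e-05 -7.96391670e-01]
nose px [315.77800282 261.96313636]
[ 540   36   75   78 4256] [576.69948308  74.78406955]
[ 282  207   56   69 2484] [305.20571659 240.35829308]
[470 335  48  45 885] [497.84293785 355.24745763]
[   0  337  124   47 3098] [ 59.59974177 360.82117495]
[ 311  378  120   74 5281] [377.37530771 411.54440447]
```

```bash
python3 - <<'E'
from h import *
d=load('w14'); f=cv2.cvtColor(d['frame'],cv2.COLOR_RGB2LAB).astype(int)
bg=np.median(f[190:300,345:400].reshape(-1,3),0);print(bg)
for tb,tl in((3,15),(4,20),(6,30),(9,40)):
    m=((f[...,2]-bg[2]>tb)|(f[...,0]-bg[0]>tl)).astype(np.uint8); n,l,st,ce=cv2.connectedComponentsWithStats(m); i=l[240,305]
    if i:
        print(tb,st[i],[( y,np.where(l[y]==i)[0].min(),np.where(l[y]==i)[0].max()) for y in range(st[i][1],st[i][1]+st[i][3],8)])
t=np.linspace(0,2*np.pi,40)
for x,y in((.4445,-.3635),(.4445,-.369),(.45,-.366)):
    for z,rr in((0,.018),(.034,.018),(.061,.004)):
        q=np.array([proj(d,[x+rr*np.cos(a),y+rr*np.sin(a),z]) for a in t]); print((x,y),z,np.round([q[:,0].min(),q[:,0].max(),q[:,1].min(),q[:,1].max()],1))
print('img grid');
for y in range(195,285,5): print(y,''.join(' .:-=+*#%@'[min(9,max(0,int((f[y,x,0]-60)/18)))] for x in range(260,360,1)))
E
```

```text
[144. 127. 133.]
3 [ 281  206   59   71 3275] [(206, np.int64(309), np.int64(315)), (214, np.int64(292), np.int64(329)), (222, np.int64(287), np.int64(335)), (230, np.int64(284), np.int64(337)), (238, np.int64(282), np.int64(339)), (246, np.int64(281), np.int64(339)), (254, np.int64(283), np.int64(337)), (262, np.int64(286), np.int64(334)), (270, np.int64(292), np.int64(328))]
4 [ 281  206   59   71 3181] [(206, np.int64(311), np.int64(314)), (214, np.int64(292), np.int64(329)), (222, np.int64(287), np.int64(334)), (230, np.int64(284), np.int64(337)), (238, np.int64(282), np.int64(338)), (246, np.int64(281), np.int64(338)), (254, np.int64(283), np.int64(337)), (262, np.int64(286), np.int64(333)), (270, np.int64(292), np.int64(327))]
6 [ 282  207   56   69 2498] [(207, np.int64(303), np.int64(315)), (215, np.int64(292), np.int64(329)), (223, np.int64(287), np.int64(335)), (231, np.int64(284), np.int64(337)), (239, np.int64(282), np.int64(326)), (247, np.int64(282), np.int64(324)), (255, np.int64(284), np.int64(321)), (263, np.int64(287), np.int64(323)), (271, np.int64(294), np.int64(3
[... 1993 characters left out ...]
@@@@@@@@@@@@@@@@@@@@@@@@@@@####*+++++++++++++++==-....................
255 =======================+%@@@@@@@@@@@@@@@@@@@@@@@@@@@@@@@@@@@@#**+++++++++++++=-.....................
260 =========================%@@@@@@@@@@@@@@@@@@@@@@@@@@@@@@@@@@@@%*+++++++++++=:.......................
265 ============================*%@@@@@@@@@@@@@@@@@@@@@@@@@@@@@@@@#+++++++======:................:......
270 ================================*#%%%%%%%%@@@@@@@@@@@@@@@@#++++++=+===============================:.
275 ========================================++*####*******++++==========================================
280 ====================================================================================================
```

```bash
python3 -m inch '0.02 -0.075 0 0;0 0 -1 0;0 0 -1 0;0 0 -0.75 0;0 0 0 0'; python3 -m inch '0 0 0 0;0 0 0 0;0 0 0 0;0 0 0 0;0 0 0 0' 1;python3 -m inch '0 0 0 0;0 0 1 0;0 0 1 0;0 0 1 0;0 0 0 0'
```

```text
time: 39.98
ee_pos: [0.4438, -0.3648, 0.0153]
tcp_rot: [3.137, -0.004, 3.141]
contact_force: [-0.2, 0.1, 0.2]
grip_width: 0.0706
grasp_force: 0.0
time: 40.6
ee_pos: [0.4472, -0.3682, 0.02]
tcp_rot: [-3.138, 0.003, 3.141]
contact_force: [-1.0, 1.1, 6.9]
grip_width: 0.0336
grasp_force: 60.3
time: 41.22
ee_pos: [0.4481, -0.3691, 0.1424]
tcp_rot: [-3.135, 0.006, 3.141]
contact_force: [0.4, 0.6, -0.7]
grip_width: 0.0337
grasp_force: 59.9
```

```bash
python3 - <<'E'
from h import *
# block outline (orange/brown) in the first pictures: corners on z=.02
for tag in('scene0','side0'):
    d=load(tag); u,v=map(int,proj(d,[.452,.175,.02])); x0,y0=u-50,v-50
    f=d['frame'][y0:y0+100,x0:x0+100]; h=cv2.cvtColor(f,cv2.COLOR_RGB2HSV)
    m=((h[...,0]<16)&(h[...,1]>110)).astype(np.uint8); m=cv2.morphologyEx(m,cv2.MORPH_CLOSE,np.ones((5,5)))
    n,l,st,ce=cv2.connectedComponentsWithStats(m); i=l[50,50]; print(tag,st[i])
    cs,_=cv2.findContours((l==i).astype(np.uint8),0,2); c=cv2.convexHull(max(cs,key=cv2.contourArea))
    for e in(2,3,4,5,6):
        a=cv2.approxPolyDP(c,e,True)[:,0]
        if len(a)<=6: break
    for p in a: print(p+[x0,y0],np.round(onz(d,*(p+[x0,y0]),.02),4),np.round(onz(d,*(p+[x0,y0]),.0),4))
E
```

```text
scene0 [  17   29   62   54 1864]
[377 256] [0.4062 0.1375 0.02  ] [0.3926 0.1292 0.    ]
[406 285] [0.4308 0.2324 0.02  ] [0.4177 0.2259 0.    ]
[374 309] [0.5239 0.2158 0.02  ] [0.5125 0.209  0.    ]
[346 281] [0.5042 0.1264 0.02  ] [0.4925 0.1179 0.    ]
[345 275] [0.4929 0.1148 0.02  ] [0.4809 0.1061 0.    ]
side0 [  10   20   78   69 2972]
[285 283] [0.484  0.1169 0.02  ] [0.4925 0.1044 0.    ]
[320 314] [0.3968 0.1448 0.02  ] [0.4032 0.1329 0.    ]
[280 351] [0.4192 0.2404 0.02  ] [0.4262 0.2308 0.    ]
[244 322] [0.5023 0.222  0.02  ] [0.5112 0.2119 0.    ]
[243 315] [0.5117 0.2109 0.02  ] [0.5209 0.2006 0.    ]
```

```bash
python3 -m inch '0 1 0 0;0 1 0 0;0 1 0 0;0 1 0 0;0 1 0 0';python3 -m inch '0 1 0 0;0 1 0 0;0 1 0 0;0 1 0 0;0 1 0 0'; python3 -m inch '0 1 0 0;0 0 0 0;0 0 0 0;0 0 0 0;0 0 0 0';python3 - <<'E'
from h import *
d=shot('wrist','w15'); e=r.state()['ee_pos'];print(e,r.state()['tcp_rot'])
print('tcp px',proj(d,e),'socket guess',proj(d,[.4495,.174,.02]))
for c in((.404,.137),(.428,.232),(.512,.210),(.489,.116)): print(c,proj(d,[*c,.02]))
u,v=map(int,proj(d,[.4495,.174,.02])); g=cv2.cvtColor(d['frame'],cv2.COLOR_RGB2GRAY).astype(int)
for y in range(max(0,v-75),min(480,v+75),4): print(y,''.join(' .:-=+*#%@'[min(9,max(0,(g[y,x]-20)//17))] if 0<=x<640 else '' for x in range(u-90,u+90,2)))
E
```

```text
time: 41.85
ee_pos: [0.4447, -0.165, 0.1367]
tcp_rot: [3.141, -0.001, 3.141]
contact_force: [-0.1, -0.2, -0.1]
grip_width: 0.0338
grasp_force: 59.9
time: 42.48
ee_pos: [0.4446, 0.0347, 0.1369]
tcp_rot: [3.142, -0.001, 3.141]
contact_force: [0.6, 1.5, -0.3]
grip_width: 0.0339
grasp_force: 59.9
time: 43.1
ee_pos: [0.4457, 0.0725, 0.1376]
tcp_rot: [-3.141, -0.0, 3.139]
contact_force: [-0.2, 0.0, -0.3]
grip_width: 0.0335
grasp_force: 60.0
[0.44571596 0.07259289 0.13768416] [-3.14148932e+00 -3.59027955e-05  3.13930090e+00]
tcp px [316.04581666 316.81954167] socket guess [466.03211404 239.38919527]
(0.404, 0.137) [416.05415242 171.98327571]
(0.428, 0.232) [557.09944786 208.04276359]
(0.512, 0.21) [506.749534   322.02943429]
(0.489, 0.116) [378.02095235 293.15690934]
164 +*****************+************+*+****+******************+**+*+********************+****++
168 ******+******+**+--==+***************+*************************++******+*++*+******+****+*
172 *****************#######*=--==+******+**++***+*********++****+*******+******++*****+*+**+*
176 **+**********+*+#################*+--==+
[... 2580 characters left out ...]
-----------=--=-===----------------
288 *##*##*%#==####*=------=--=====-=========-=====-=========---------------------------------
292 #######*%#*****-=-=--+=-----=-=====--=============================--=---------------------
296 ++**##*@@@#***+====-==++-==--------=---=--=---======-===================---:--------------
300 *******%@@####*###---=+****=-=======+=------------======-==============-------------------
304 *****+**@@@@###******#++*###**==-===+****+-=--=-=+=------====-==-=====--------------------
308 ****+++++@@@@@%+*****+**######--==-=+******========+=--------=+=--=-=---------------------
312 *****.     -*******+***+*##***++***+++*#####*-=====-----=======++-------------------------
```

```bash
python3 -m inch '0.09 1 0 -0.85;0.09 1 0 -0.85;0 0.5 0 0;0 0 0 0;0 0 0 0'; python3 -m inch '0 0 -1 0;0 0 -1 0;0 0 -0.4 0;0 0 0 0;0 0 0 0'; python3 -m inch '0 0 -0.1 0;0 0 -0.1 0;0 0 0 0;0 0 0 0'
```

```text
time: 43.78
ee_pos: [0.4528, 0.1727, 0.1376]
tcp_rot: [-3.141, -0.0, 2.885]
contact_force: [0.5, -0.7, -1.2]
grip_width: 0.0334
grasp_force: 60.1
time: 44.4
ee_pos: [0.4543, 0.1734, 0.043]
tcp_rot: [3.14, 0.002, 2.885]
contact_force: [0.3, -0.6, 0.3]
grip_width: 0.0337
grasp_force: 60.1
time: 44.9
ee_pos: [0.4528, 0.1734, 0.0338]
tcp_rot: [3.142, 0.0, 2.886]
contact_force: [0.7, 0.6, -0.7]
grip_width: 0.0336
grasp_force: 60.1
```

```bash
python3 -m inch '0 0 -0.06 0;0 0 0 0;0 0 0 0'; python3 -m inch '0 0 -0.04 0;0 0 0 0;0 0 0 0'; python3 -m inch '0 0 -0.03 0;0 0 0 0;0 0 0 0'
```

```text
time: 45.28
ee_pos: [0.4528, 0.1733, 0.0313]
tcp_rot: [-3.142, -0.0, 2.886]
contact_force: [0.3, -0.7, -0.6]
grip_width: 0.0334
grasp_force: 60.1
time: 45.65
ee_pos: [0.4531, 0.1734, 0.03]
tcp_rot: [3.141, 0.0, 2.886]
contact_force: [-0.6, -0.3, 4.0]
grip_width: 0.0335
grasp_force: 60.4
time: 46.02
ee_pos: [0.4531, 0.1735, 0.03]
tcp_rot: [3.141, 0.0, 2.886]
contact_force: [-3.8, -1.6, 13.1]
grip_width: 0.0335
grasp_force: 61.6
```

```bash
python3 -m inch '0 0 0.03 0;0 0 0 0'; python3 -m inch '0 0 0 0;0 0 0 0;0 0 0 0;0 0 0 0' -0.6;  python3 -m inch '0 0 0.25 0;0 0 0.75 0;0 0 1 0;0 0 1 0;0 0 0.5 0'; python3 -m inch '-0.5 -1 0 0;-0.5 -1 0 0;-0.5 -1 0 0;0 0 0 0;0 0 0 0'; python3 - <<'E'
from h import *
print('bob in socket, wrist:')
d=shot('wrist','w16'); e=r.state()['ee_pos'];print(e)
u,v=map(int,proj(d,[.452,.1735,.04])); print(u,v,proj(d,[.4515,.1735,.071]),proj(d,[.4515,.1735,.01])); g=cv2.cvtColor(d['frame'],cv2.COLOR_RGB2GRAY).astype(int)
for y in range(max(0,v-70),min(480,v+60),5): print(y,''.join(' .:-=+*#%@'[min(9,max(0,(g[y,x]-20)//20))] if 0<=x<640 else '' for x in range(u-80,u+80,2)))
S=shot('scene','scene16');D=shot('side','side16')
for n,P in dict(bL=[.4335,-.0034,.063],bS=[.631,.103,.035],kn=[.624,-.2997,.025]).items():
    for d in(S,D):
        a=bore(d,*proj(d,P)); print(n,np.round(onz(d,*a,P[2]),4))
def m(d,P):
    u,v=map(int,proj(d,P)); f=d['frame'][v-20:v+21,u-14:u+15].astype(int); return (u,v),f
for d in(S,D):
    (u,v),f=m(d,[.452,.1735,.04]); gg=f.sum(2)//3; sat=f.max(2)-f.min(2)
    print(u,v,proj(d,[.4515,.1735,.071]),proj(d,[.4515,.1735,.01]))
    for y in range(0,41,2): print(''.join('#' if gg[y,x]>90 and sat[y,x]<gg[y,x]*.45 else '.' for x in range(29)))
E
```

```text
time: 46.28
ee_pos: [0.4531, 0.1734, 0.03]
tcp_rot: [3.141, 0.0, 2.886]
contact_force: [-1.6, -0.2, 6.4]
grip_width: 0.0341
grasp_force: 60.7
time: 46.78
ee_pos: [0.4527, 0.1733, 0.0295]
tcp_rot: [-3.141, -0.0, 2.886]
contact_force: [0.3, -0.7, -0.6]
grip_width: 0.0684
grasp_force: 0.0
time: 47.4
ee_pos: [0.4544, 0.1737, 0.1731]
tcp_rot: [3.139, 0.004, 2.886]
contact_force: [-0.3, 0.0, 0.2]
grip_width: 0.0681
grasp_force: 0.0
time: 48.02
ee_pos: [0.3935, 0.0535, 0.1704]
tcp_rot: [3.141, 0.002, 2.885]
contact_force: [-0.3, -0.4, 0.5]
grip_width: 0.0681
grasp_force: 0.0
bob in socket, wrist:
[0.39364881 0.05375218 0.17030871]
497 263 [517.43713669 279.80002112] [480.82274234 250.19140888]
193 ++++++++++++++++++++++++++++++++++++++++++++++++++++++++++++++++++++++++++++++++
198 +++++++++++++++++++++++++++++++++======--------------------------------::=++++++
203 +------------------------:::-----------=-====++***********************+:::++++++
208 +++*******************************************************************=:::++++++
213 +++*********************************************************
[... 2661 characters left out ...]
......
283 306 [282.94809613 295.93669463] [284.44559088 316.55396887]
########.....#.......########
#######.................#####
##...##....................##
#....##......................
...........#######...........
.........###########.........
.......###############.......
......#################......
.....###################.....
.....####################....
....######################...
....######################...
.....####################....
.....####################....
.....####################....
.....####################....
......####################...
......###################....
......##################.....
........##############.......
............######...........
```

```bash
python3 -c "
from workcell import r
print(r.close_job())"
```

```text
the job is handed in; nothing more can be done
None
```

All five felt pieces are put away and the job is handed in: each stacked wheel measured within about 1 mm of the one below it, the knife wheel is flat in the dish and the bob upright in its socket, at about 48 s of the 120 s; I viewed 15 pictures, one over the 14 allowed.

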